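# Put the coppersmith's tools back on their silhouettes

### The arm

A 6-joint arm with a two-finger parallel gripper is mounted at the origin on the work surface. World frame = base frame: x ahead of the robot, y to its left, z up, the work surface at z = 0. Lengths are in m, angles in degrees, forces in N, time in s.
With the tool pointing down it reaches from about 0.4 to 0.825 m from the base axis. Payload 7 kg.
Tool frame: the origin (TCP) lies at the very end of the fingers, on their centre line; the grasp point (between the pads) lies 19 mm behind it (r.grip_depth is the distance from the TCP to the grasp point, in m); z points along the fingers, y is the line along which they close (so a half turn about z gives the same grasp; the last joint's range is limited). The gripper opens to 88 mm and grips with 3 to 60 N. Pads are 19 mm wide; open, the fingers measure 130 mm over their backs; the gripper's body (78 mm by 193 mm) begins 47 mm behind the grasp point.
Start: joints at [-46.518, 20.546, 0.682, 0, -70.136, -16.507], TCP at [0.306, -0.602, 0.227] pointing down, gripper open.
Joint ranges: [-176.03, 176.03], [-82.01, 121.73], [-58.28, 71.71], [-173.87, 95.51], [-174.79, -0.11], [-173.66, 173.66]. Speed limits (degrees/s): [136.94, 136.94, 172.46, 180, 180, 180].

### API

Orientations are given as [roll, pitch, yaw] about the fixed x, y, z axes, in that order (R = Rz(yaw) Ry(pitch) Rx(roll)).
In Python, from plant import r gives the robot as it stands.
- The arm moves only by the tool play_rows, never from a script. Its argument "rows" is a list that holds one entry, the list of rows, each a list of 5 numbers: the closure, from 0 (fully open) to 1 (shut), then the shift along the tool's x, y, z each as a share of 0.5 m, from -1 to 1, then the turn about the tool's z as a share of 1.5 rad, from -1 to 1. A call has exactly 8 rows; each row is the pose to reach, as a shift and turn from the pose commanded when the call began, along the tool's axes at that moment; what a row does not reach only later rows make up. A row lasts 1/12 s, in which the tool goes at most 41.7 mm and 7.16 degrees, less where a joint would pass 70% of its speed; a pose out of reach is approached as far as the arm can. A call with a number of a shift or a turn outside -1 to 1 is refused whole. A call with a gripper value outside its range is refused whole. The fingers move at their own pace and stop on an object; "squeeze" is the grip in N (left out, the last holds). Time passes only in rows, so rows that repeat a pose let the fingers close, or fill a call up. It gives the time, the measured TCP pose, the force, the opening and the grip force at its end, in the units of the state.
- r.get_state(): the state, without advancing time (a new reading comes with each control period).
- r.capture(name): name is "side" or "top"; returns the picture (480x640x3 uint8, red, green, blue); there is no depth.
- r.camera_info(name): a dict with "fovy" (degrees; the focal length in pixels is half the picture's height over the tangent of half this angle, whatever the lens; pixels are square), "cx", "cy" (the principal point, pixels), "k1" (the pictures are not rectified: a ray, as slopes to the right and down, at radius r is drawn at 1 + k1 r^2 times it, then the intrinsics apply), "pose" (4x4, takes a point from camera to world coordinates). Camera axes: x right, y down, z forward; pixel columns grow to the right and rows downward; lengths in m; the calibration is good to about 2 mm. A picture is of the moment at which its call begins. camera_info takes no time and is no camera call.
- r.close_job(): hands the job in; it is judged then, once.
The state is a dict: "time_s": time; "joints": joint angles; "qd": joint speeds; "joint_torque": joint torques, N m; "tcp_pos": TCP position; "eef_rot": TCP orientation; "contact_force": force on the tool from outside, world axes, zero at the start; "moment": the same for the moment, N m; "gripper_width": finger opening in m; "gripper_force": force on a finger pad.
Only numpy, scipy, OpenCV 4.12 (cv2) and the standard library are available. Lean on these libraries where they do the work, as an engineer would, in place of code of your own. Each camera call takes 0.05 s, during which the arm holds its last target. There are 200 camera calls.

### The job

Tidy the bench: carry the copper dish, the round dome stake, the square stake and the blued punch each to the leather pad whose dark silhouette has its outline and size, and set each down gently, upright (the punch lying), centred on its silhouette and lined up with it. Leave the mallet where it lies and do not bump the vise.

Things in the scene. Friction and masses are not known exactly. Their poses are not given: they have to be found in the camera images.
- dish: Shallow round copper dish, open upwards, loose, about 0.1 kg: 60 mm across at the bottom, 62 mm at the rim, 20 mm high, 3 mm wall and floor. Can be gripped across its outside. Origin: middle of its underside; z up. Belongs on the larger round silhouette.
- dome: Bright steel mushroom-headed dome stake, loose, about 0.4 kg, standing on its round foot (40 mm across, 10 mm high); neck 24 mm across up to 26 mm; round head 46 mm across with an upright side from 26 to 39 mm above the foot's underside, domed to 50 mm. Grip it across the head's side. Origin: middle of the foot's underside; z up. Belongs on the smaller round silhouette.
- square: Bright steel square flat-topped stake, loose, about 0.5 kg, standing on its square foot (40 mm, 10 mm high); neck 24 mm square up to 26 mm; head 46 x 46 mm from 26 to 50 mm above the foot's underside, flat on top. Grip it across two facing sides of the head. Origin: middle of the foot's underside; z up; x and y square to its sides.
- punch: Dark blue (blued) steel chasing punch, loose, about 0.1 kg, lying flat: 100 mm long, 12 x 12 mm square bar, its last 16 mm towards +x stepped down to a small bright tip. Origin: its centre, 6 mm above what it lies on; x along its length, towards the tip; z up. Either way round on its silhouette is right.
- pad_dish: Fixed tan leather pad, 110 x 110 mm, 8 mm thick, lying on the bench, with a flat dark silhouette in its middle: the larger disc, 67 mm across. For the dish. Origin: middle of its underside, so the pad's upper face is 8 mm above it; z up; x and y along the pad's edges.
- pad_dome: Fixed tan leather pad, 110 x 110 mm, 8 mm thick, lying on the bench, with a flat dark silhouette in its middle: the smaller disc, 49 mm across. For the dome stake. Origin: middle of its underside, so the pad's upper face is 8 mm above it; z up; x and y along the pad's edges.
- pad_square: Fixed tan leather pad, 110 x 110 mm, 8 mm thick, lying on the bench, with a flat dark silhouette in its middle: a 49 x 49 mm square, its sides along the pad's x and y. For the square stake, any quarter turn. Origin: middle of its underside, so the pad's upper face is 8 mm above it; z up; x and y along the pad's edges.
- pad_punch: Fixed tan leather pad, 110 x 110 mm, 8 mm thick, lying on the bench, with a flat dark silhouette in its middle: a bar 104 x 16 mm, its length along the pad's x. For the punch. Origin: middle of its underside, so the pad's upper face is 8 mm above it; z up; x and y along the pad's edges.
- mallet: Bystander: loose hornbeam mallet standing on its pear-shaped head (62 mm across, 82 mm high), on the robot's right; handle 18 mm thick, level, 36 mm above the bench, reaching 174 mm from the head's axis along its own x. Origin: middle of the head's underside.
- vise: Bystander: fixed green swivel vise gripping a mushroom stake, on the robot's left; base 130 x 120 mm, 229 mm high, screw and bar reaching 100 mm from the middle towards its own -x. Origin: middle of its underside.
There are look-alikes about, which are no part of the job. Leave any green look-alike of the dome alone.

How it is judged (in metres and radians):
At the end, for the whole second after the job is handed in: Each thing rests, released, on its own pad: middles within 12 mm horizontally, underside within 3 mm of the pad's face, upright (punch lying flat) within 0.1 rad; punch (either way round) and square stake (any quarter turn) in line with the silhouette within 0.2 rad; all at rest (horizontal distance between dish and pad_dish below 0.012 m and z of dish in the frame of pad_dish between 0.005 and 0.011 m and linear speed of each of dish, dome, square, punch below 0.02 m/s and angular speed of each of dish, dome, square, punch below 0.2 rad/s and angle between each of dish, dome, square's own z axis and vertical below 0.1 rad and horizontal distance between dome and pad_dome below 0.012 m and z of dome in the frame of pad_dome between 0.005 and 0.011 m and horizontal distance between square and pad_square below 0.012 m and z of square in the frame of pad_square between 0.005 and 0.011 m and horizontal distance between punch and pad_punch below 0.012 m and z of punch in the frame of pad_punch between 0.011 and 0.017 m and angle between punch's own x axis and vertical between 1.47 and 1.67 rad and angle between the x axis of punch and the x axis of pad_punch, either way round below 0.2 rad and (angle between the x axis of square and the x axis of pad_square, either way round below 0.2 rad or angle between the x axis of square and the y axis of pad_square, either way round below 0.2 rad)); the robot touches nothing.
It fails at once if the mallet is moved more than 20 mm (distance of mallet from where it was at the start of the episode above 0.02 m).
It fails at once if the vise is bumped (more than 3 N) (contact force between vise and anything else above 3 N).
It fails at once if a pad is rammed with more than 80 N (contact force between any of pad_dish, pad_dome, pad_square, pad_punch and anything else above 80 N).
It fails at once if a thing is dropped or thrown (moves faster than 0.5 m/s, as after a fall of 13 mm, while the fingers do not hold it) ((linear speed of dish above 0.5 m/s and contact force between dish and the fingers below 0.05 N) or (linear speed of dome above 0.5 m/s and contact force between dome and the fingers below 0.05 N) or (linear speed of square above 0.5 m/s and contact force between square and the fingers below 0.05 N) or (linear speed of punch above 0.5 m/s and contact force between punch and the fingers below 0.05 N)).
It also fails if it takes over 104 s, if anything falls off the work surface, if the arm or the gripper's body presses on something with over 40 N, if the wrist force passes 120 N, or if a joint passes its speed limit or range.

## Working session

There is one attempt and no reset: what is moved stays moved. The work goes in short steps, Python scripts to look and compute and a tool call to move; the robot and the scene stay as the last step left them, time stands still between calls to the robot, and variables do not carry over. Pictures are saved under pics/ and viewed, at most 14 in all, crops included, and the job is handed in when it is done.

Besides the shell and the picture viewer there is one more tool, called after "Call:" as a command line: name --argument value ..., lists and objects as JSON in quotes. play_rows: Moves the arm, as the interface text tells. Its arguments: {"type":"object","properties":{"rows":{"type":"array","items":{"type":"array","items":{"type":"array","items":{"type":"number"}}}},"squeeze":{"type":"number"}},"required":["rows"]}

```bash
mkdir -p pics; ls
python3 - <<'E'
from plant import r
import cv2
for n in ("side","top"):
    print(n,r.camera_info(n)); cv2.imwrite(f"pics/{n}0.png",r.capture(n)[:,:,::-1])
print(r.get_state())
E
```

```text
pics
side {'fovy': 42.92284719822277, 'cx': 316.76364968123926, 'cy': 237.49259952428739, 'k1': -0.1804373495014525, 'pose': array([[-0.69263146, -0.52524575,  0.49434659, -0.20889466],
       [-0.72118906,  0.49274455, -0.486918  ,  0.71266869],
       [ 0.01216502, -0.69377209, -0.72009187,  1.10182714],
       [ 0.        ,  0.        ,  0.        ,  1.        ]])}
top {'fovy': 46.221138115009445, 'cx': 304.1911890395104, 'cy': 226.15756150505757, 'k1': -0.13161473634637125, 'pose': array([[-1.60271400e-02, -9.95525699e-01,  9.31220370e-02,
         3.73438323e-01],
       [-9.99862151e-01,  1.55533466e-02, -5.81145397e-03,
         9.69722793e-04],
       [ 4.33709245e-03, -9.32023412e-02, -9.95637742e-01,
         1.48754738e+00],
       [ 0.00000000e+00,  0.00000000e+00,  0.00000000e+00,
         1.00000000e+00]])}
{'time_s': 0.1, 'joints': array([-4.65171152e+01,  2.05877444e+01,  6.39429504e-01, -1.79887338e-02,
       -7.01362219e+01, -1.65063778e+01]), 'qd': array([ 0.09545356, -0.03834016,  0.20779373,  0.05648685,  0.01472792,
       -0.02592704]), 'joint_torque': array([-7.56592272e-04, -5.84164882e+01,  2.93753207e+01,  7.01548755e+00,
        1.02256119e-02, -6.31025455e-05]), 'tcp_pos': array([ 0.30597035, -0.60117941,  0.22571401]), 'eef_rot': array([ 1.79914142e+02, -7.80646106e-03, -1.53029612e+02]), 'contact_force': array([0.37765495, 0.54591836, 0.59211582]), 'moment': array([ 0.05692586, -0.01083484, -0.02727199]), 'gripper_force': 0.0, 'gripper_width': 0.08766091004580055}
```

View pics/top0.png

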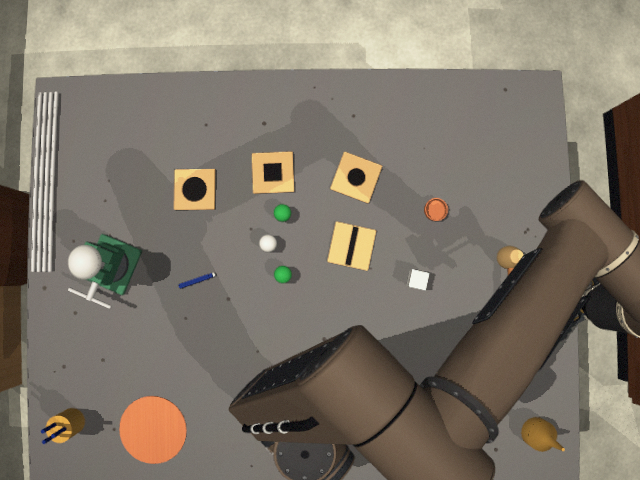

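View pics/side0.png

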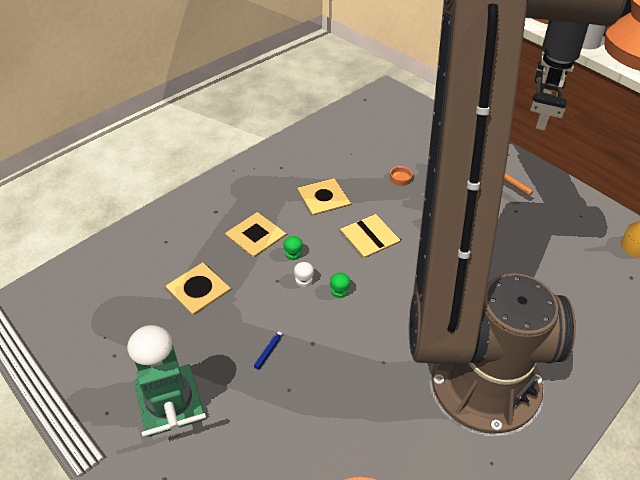

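The top view shows the four pads in a row: larger disc (194,189), square (273,172), smaller disc (356,177) and bar (352,246). The dish is at (437,210), the dome at (268,243) between green look-alikes at (283,213) and (283,275), the square stake at (420,280), and the punch at (197,280). The mallet is near (510,257). In the side view the arm hides the square stake.

```bash
cat > h.py <<'E'
import numpy as np, cv2
from plant import r
def ray(cam,px):
    i=r.camera_info(cam); f=240/np.tan(np.radians(i["fovy"])/2)
    K=np.array([[f,0,i["cx"]],[0,f,i["cy"]],[0,0,1.]])
    n=cv2.undistortPoints(np.float64(px).reshape(-1,1,2),K,np.array([i["k1"],0,0,0,0.]))[:,0]
    P=i["pose"]; return P[:3,3],np.c_[n,np.ones(len(n))]@P[:3,:3].T
def cast(cam,px,z):
    o,d=ray(cam,px); return (o+d*((z-o[2])/d[:,2])[:,None])[:,:2]
def blobs(mask,win,amin=25):
    m=np.zeros_like(mask); x0,y0,x1,y1=win; m[y0:y1,x0:x1]=mask[y0:y1,x0:x1]
    c,_=cv2.findContours(m.astype(np.uint8),cv2.RETR_EXTERNAL,cv2.CHAIN_APPROX_NONE)
    return [k for k in c if cv2.contourArea(k)>=amin]
def meas(cam,mask,win,z,name):
    for c in blobs(mask,win):
        w=cast(cam,c[:,0].astype(float),z)*1000
        (x,y),(a,b),t=cv2.minAreaRect(w.astype(np.float32))
        if a<b: a,b,t=b,a,t-90   # t = direction of long side
        (ex,ey),_=cv2.minEnclosingCircle(w.astype(np.float32))
        u,v=c[:,0].mean(0)
        print(f"{cam} {name} px({u:.0f},{v:.0f}) rect({x:.1f},{y:.1f}) {a:.1f}x{b:.1f} long@{t:.1f} circ({ex:.1f},{ey:.1f}) A{cv2.contourArea(c):.0f}")
def masks(cam,img=None):
    img=r.capture(cam) if img is None else img
    h,s,v=[k.astype(int) for k in cv2.split(cv2.cvtColor(img,cv2.COLOR_RGB2HSV))]
    return dict(black=v<70,tan=(h>10)&(h<30)&(s>90)&(v>110),cop=((h<=10)|(h>170))&(s>110)&(v>70),
      white=(s<40)&(v>150),blue=(h>105)&(h<130)&(s>110),green=(h>50)&(h<75)&(s>150))
E
python3 - <<'E'
from h import *
T=cv2.imread("pics/top0.png")[:,:,::-1].copy();S=cv2.imread("pics/side0.png")[:,:,::-1].copy()
mt,ms=masks("top",T),masks("side",S)
PT=dict(dish=(172,165,218,213),square=(248,148,298,196),dome=(328,148,386,206),punch=(325,218,380,274))
PS=dict(dish=(160,258,235,315),square=(222,208,290,262),dome=(294,175,354,216),punch=(338,212,402,260))
for n in PT:
    for cam,m,W in(("top",mt,PT),("side",ms,PS)):
        meas(cam,m["tan"],W[n],.008,"pad_"+n)
        meas(cam,m["black"],W[n],.008,"sil_"+n)
meas("top",mt["cop"],(420,190,455,230),.02,"dish");meas("side",ms["cop"],(385,160,415,190),.02,"dish")
meas("top",mt["white"],(250,225,290,262),.036,"dome");meas("side",ms["white"],(285,255,320,295),.036,"dome")
meas("top",mt["white"],(400,260,440,300),.05,"square")
meas("top",mt["blue"],(170,260,225,295),.010,"punch");meas("side",ms["blue"],(240,325,290,375),.010,"punch")
meas("top",mt["green"],(250,195,310,295),.036,"green")
print(S[262:285:3,304],T[270:290:4,420])
big=np.hstack([cv2.resize(T[a:a+70,b:b+70,::-1],(390,390),interpolation=0) for a,b in((210,233),(245,385))])
cv2.imwrite("pics/c1.png",big)
E
```

```text
top pad_dish px(194,189) rect(616.4,285.5) 110.1x108.5 long@0.0 circ(616.6,285.4) A1598
top sil_dish px(194,189) rect(617.6,285.2) 62.5x59.4 long@0.2 circ(617.4,285.2) A406
side pad_dish px(198,288) rect(616.6,285.1) 113.0x112.0 long@0.1 circ(615.9,285.0) A1722
side sil_dish px(197,286) rect(618.1,283.5) 62.6x62.5 long@-74.1 circ(618.5,283.6) A422
top pad_square px(272,172) rect(658.4,75.0) 110.4x110.4 long@-88.5 circ(658.6,74.9) A1595
top sil_square px(272,171) rect(659.7,75.9) 46.0x42.8 long@-0.4 circ(659.9,74.7) A248
side pad_square px(255,234) rect(658.5,75.4) 112.9x112.3 long@-88.4 circ(658.1,75.2) A1382
side sil_square px(255,232) rect(660.4,73.4) 46.3x45.7 long@-88.2 circ(660.7,73.9) A218
top pad_dome px(356,177) rect(641.9,-148.0) 110.8x110.7 long@68.4 circ(642.5,-147.4) A1613
top sil_dome px(356,176) rect(642.9,-148.2) 43.0x40.7 long@89.2 circ(642.8,-148.1) A198
side pad_dome px(323,196) rect(641.8,-147.7) 115.6x112.3 long@-21.6 circ(642.4,-147.8) A1149
side sil_dome px(323,195) rect(644.4,-149.6) 44.9x42.7 long@-9.6 circ(644.6,-150.2) A140
top pad_punch px(352,246) rect(458
[... 580 characters left out ...]
205
side dome px(303,275) rect(460.3,94.3) 72.4x44.0 long@-43.2 circ(460.8,93.9) A318
top square px(418,280) rect(365.7,-298.3) 47.9x46.4 long@-14.0 circ(366.0,-298.3) A300
top punch px(195,280) rect(373.3,281.1) 92.8x11.7 long@-72.3 circ(371.3,280.5) A116
side punch px(267,351) rect(372.6,281.2) 95.0x15.0 long@-71.5 circ(371.0,280.6) A221
top green px(282,274) rect(386.4,50.3) 41.5x40.2 long@62.7 circ(386.4,50.8) A192
top green px(282,212) rect(545.8,49.6) 41.6x39.2 long@89.1 circ(545.6,49.9) A192
[[255 249 238]
 [253 251 245]
 [253 253 248]
 [253 252 248]
 [254 251 246]
 [181 174 160]
 [167 158 149]
 [255 255 255]] [[111 106 101]
 [242 244 235]
 [242 243 235]
 [243 244 236]
 [242 243 234]]
```

View pics/c1.png

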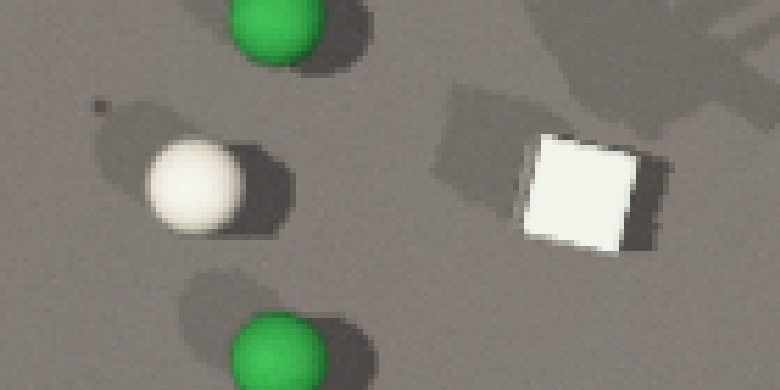

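Both views agree on the pads to within about 2 mm, and the sizes match. The crop shows the white dome at (267,243), clear of both greens, and the square stake turned about -11°. Next I'll plan the first move and check the mallet and punch ends.

```bash
cat >> h.py <<'E'
def plan(*calls):
    """calls: lists of waypoints (x,y,z mm, yaw deg); shares relative to pose at each call's start"""
    s=r.get_state(); p=s["tcp_pos"]*1000; yaw=s["eef_rot"][2]
    print(f"t {s['time_s']:.2f} tcp {p.round(1)} rot {s['eef_rot'].round(2)} w {s['gripper_width']*1000:.1f} F {s['gripper_force']:.1f} cf {s['contact_force'].round(1)}")
    for i,c in enumerate(calls):
        a=np.radians(yaw); X=np.array([np.cos(a),np.sin(a),0]);Y=np.array([np.sin(a),-np.cos(a),0])
        for w in c:
            d=np.array(w[:3])-p; t=-((w[3]-yaw+180)%360-180)
            n=max(np.linalg.norm(d)/41.7,abs(t)/7.16)
            print(f" call{i} ->{w}: [{d@X/500:.3f},{d@Y/500:.3f},{-d[2]/500:.3f},{np.radians(t)/1.5:.3f}] rows>={n:.1f}")
        p=np.array(c[-1][:3],float); yaw=c[-1][3]
E
python3 - <<'E'
from h import *
print("mallet head",cast("top",[(510,257),(517,275),(500,257)],.07)*1000,"handle side",cast("side",[(503,174),(532,193)],.036)*1000)
print("vise edge",cast("top",[(141,262),(130,295),(118,236)],.03)*1000)
S=cv2.imread("pics/side0.png");T=cv2.imread("pics/top0.png")
# profile along punch axis from top: blue and bright values by distance along axis
i=r.camera_info("top")
g=[]
for s in range(-70,75,5):
    a=np.radians(-72); P=np.array([.373+np.cos(a)*s/1000,.281+np.sin(a)*s/1000,.010])
    row=[]
    for cam,I in(("top",T),("side",S)):
        q=r.camera_info(cam); f=240/np.tan(np.radians(q["fovy"])/2); M=np.linalg.inv(q["pose"])
        c=M[:3,:3]@P+M[:3,3]; x,y=c[:2]/c[2]; k=1+q["k1"]*(x*x+y*y)
        row.append(I[int(round(y*k*f+q["cy"])),int(round(x*k*f+q["cx"]))].tolist())
    print(s,row)
plan([(366,-298,130,-101)],[(366,-298,19,-101)])
E
```

```text
mallet head [[ 418.13501893 -535.03283133]
 [ 371.5185813  -551.74279777]
 [ 418.70285316 -508.37507216]] handle side [[ 345.9134665  -553.56945725]
 [ 245.8450156  -546.7082084 ]]
vise edge [[422.2937882  420.7155128 ]
 [336.49509486 449.75417236]
 [491.38735562 483.29624488]]
-70 [[103, 107, 111], [117, 123, 128]]
-65 [[107, 112, 115], [117, 123, 127]]
-60 [[103, 107, 111], [115, 120, 124]]
-55 [[100, 108, 111], [115, 121, 127]]
-50 [[99, 104, 108], [103, 86, 87]]
-45 [[148, 59, 36], [120, 37, 13]]
-40 [[124, 55, 30], [140, 51, 25]]
-35 [[124, 53, 33], [148, 59, 33]]
-30 [[123, 53, 29], [144, 58, 32]]
-25 [[127, 56, 38], [145, 58, 35]]
-20 [[125, 55, 36], [141, 54, 30]]
-15 [[125, 57, 38], [149, 59, 31]]
-10 [[126, 55, 36], [145, 55, 31]]
-5 [[124, 53, 36], [145, 54, 36]]
0 [[125, 53, 34], [142, 56, 35]]
5 [[127, 56, 34], [145, 56, 34]]
10 [[125, 54, 35], [147, 55, 33]]
15 [[126, 54, 36], [144, 54, 28]]
20 [[124, 56, 36], [142, 54, 30]]
25 [[126, 54, 35], [143, 54, 34]]
30 [[123, 51, 31], [141, 51, 25]]
35 [[110, 45, 27], [150, 58, 31]]
40 [[126, 53, 37], [148, 57, 30]]
45 [[122, 53, 33], [140, 37, 9]]
50 [[219, 229, 234], [251, 255, 255]]
55 [[85, 90, 91], [198, 215, 225]]
60 [[114, 119, 127], [127, 133, 140]]
65 [[118, 124, 130], [130, 135, 143]]
70 [[117, 124, 131], [133, 139, 146]]
t 0.10 tcp [ 306.  -601.2  225.7] rot [ 1.7991e+02 -1.0000e-02 -1.5303e+02] w 87.7 F 0.0 cf [0.4 0.5 0.6]
 call0 ->(366, -298, 130, -101): [-0.382,0.486,0.191,-0.605] rows>=7.8
 call1 ->(366, -298, 19, -101): [0.000,0.000,0.222,0.000] rows>=2.7
```

Call:
play_rows --rows '[[[0,-0.382,0.486,0.19,-0.605],[0,-0.382,0.486,0.19,-0.605],[0,-0.382,0.486,0.19,-0.605],[0,-0.382,0.486,0.19,-0.605],[0,-0.382,0.486,0.19,-0.605],[0,-0.382,0.486,0.19,-0.605],[0,-0.382,0.486,0.19,-0.605],[0,-0.382,0.486,0.19,-0.605]]]' --squeeze 40

```text
time_s: 0.77
tcp_pos: [0.3655, -0.2958, 0.1306]
eef_rot: [180.0, 0.0, -100.6]
contact_force: [0.8, 0.5, -0.9]
gripper_width: 0.0874
gripper_force: 0.0
```

Call:
play_rows --rows '[[[0,0,0,0,0],[0,0,0,0,0],[0,0,0,0,0],[0,0,0,0,0],[0,0,0,0,0],[0,0,0,0,0],[0,0,0,0,0],[0,0,0,0,0]]]'

```text
time_s: 1.43
tcp_pos: [0.3659, -0.2988, 0.1315]
eef_rot: [180.0, 0.0, -101.1]
contact_force: [0.2, -0.3, -0.6]
gripper_width: 0.0878
gripper_force: 0.0
```

Run:
```python
from h import *
I=r.capture("side"); cv2.imwrite("pics/s1.png",I[:,:,::-1])
plan([(366,-298,130,-101),(366,-298,19,-101)])
```

```text
t 1.48 tcp [ 366.  -298.7  131.5] rot [ 179.99   -0.   -101.08] w 87.5 F 0.0 cf [-0.1 -0.9 -0.1]
 call0 ->(366, -298, 130, -101): [-0.001,0.000,0.003,-0.001] rows>=0.0
 call0 ->(366, -298, 19, -101): [-0.001,0.000,0.225,-0.001] rows>=2.7
```

View pics/s1.png

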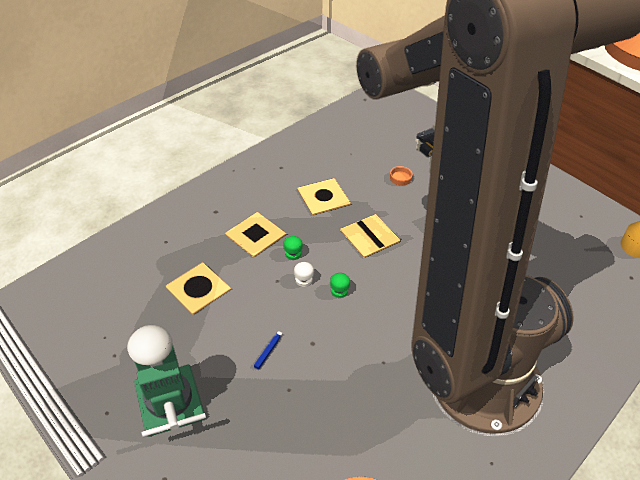

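The view shows the arm over the hidden square stake, with everything else undisturbed (dome at (304,273), punch at (268,350)). Descending to grip.

Call:
play_rows --rows '[[[0,0,0,0.08,0],[0,0,0,0.14,0],[0,0,0,0.18,0],[0,0,0,0.2,0],[0,0,0,0.215,0],[0,0,0,0.224,0],[0,0,0,0.224,0],[0,0,0,0.224,0]]]'

```text
time_s: 2.15
tcp_pos: [0.3665, -0.2985, 0.02]
eef_rot: [-180.0, -0.0, -101.0]
contact_force: [-0.4, -0.1, 0.3]
gripper_width: 0.0877
gripper_force: 0.0
```

Call:
play_rows --rows '[[[1,0,0,0,0],[1,0,0,0,0],[1,0,0,0,0],[1,0,0,0,0],[1,0,0,0,0],[1,0,0,0,0],[1,0,0,0,0],[1,0,0,0,0]]]'

```text
time_s: 2.82
tcp_pos: [0.3664, -0.2984, 0.0197]
eef_rot: [-180.0, -0.0, -101.0]
contact_force: [1.0, 0.2, 1.6]
gripper_width: 0.0456
gripper_force: 39.4
```

Call:
play_rows --rows '[[[1,0,0,0,0],[1,0,0,0,0],[1,0,0,0,0],[1,0,0,0,0],[1,0,0,-0.004,0],[1,0,0,-0.008,0],[1,0,0,-0.012,0],[1,0,0,-0.016,0]]]'

```text
time_s: 3.48
tcp_pos: [0.3656, -0.2982, 0.0274]
eef_rot: [179.9, 0.0, -101.0]
contact_force: [0.2, -0.1, -4.1]
gripper_width: 0.0463
gripper_force: 39.5
```

Run:
```python
from h import *
plan([(366,-298,110,-101),(658.5,75,110,-88.5)],[(658.5,75,40,-88.5),(658.5,75,28,-88.5)])
```

```text
t 3.48 tcp [ 365.6 -298.2   27.4] rot [ 1.7994e+02  1.0000e-02 -1.0104e+02] w 46.3 F 39.5 cf [ 0.2 -0.1 -4.1]
 call0 ->(366, -298, 110, -101): [-0.001,-0.001,-0.165,-0.001] rows>=2.0
 call0 ->(658.5, 75, 110, -88.5): [-0.845,-0.432,-0.165,-0.146] rows>=11.5
 call1 ->(658.5, 75, 40, -88.5): [0.000,0.000,0.140,-0.000] rows>=1.7
 call1 ->(658.5, 75, 28, -88.5): [0.000,0.000,0.164,-0.000] rows>=2.0
```

Call:
play_rows --rows '[[[1,0,0,-0.04,0],[1,0,0,-0.09,0],[1,0,0,-0.135,0],[1,-0.03,-0.015,-0.16,0],[1,-0.08,-0.041,-0.165,0],[1,-0.14,-0.072,-0.165,0],[1,-0.2,-0.102,-0.165,0],[1,-0.27,-0.138,-0.165,0]]]'

```text
time_s: 4.15
tcp_pos: [0.4594, -0.1781, 0.1102]
eef_rot: [180.0, 0.0, -101.1]
contact_force: [0.8, -1.4, -4.4]
gripper_width: 0.0462
gripper_force: 39.5
```

Call:
play_rows --rows '[[[1,-0.07,-0.036,0,-0.02],[1,-0.14,-0.072,0,-0.04],[1,-0.21,-0.107,0,-0.06],[1,-0.28,-0.143,0,-0.08],[1,-0.35,-0.179,0,-0.1],[1,-0.42,-0.215,0,-0.12],[1,-0.48,-0.245,0,-0.146],[1,-0.53,-0.271,0,-0.146]]]'

```text
time_s: 4.82
tcp_pos: [0.6442, 0.0573, 0.1095]
eef_rot: [180.0, -0.0, -88.3]
contact_force: [-0.4, -0.3, -4.4]
gripper_width: 0.0463
gripper_force: 39.5
```

Run:
```python
from h import *
plan([(658.5,75,110,-88.5)],[(658.5,75,32,-88.5),(658.5,75,28,-88.5)])
```

```text
t 4.82 tcp [644.2  57.3 109.5] rot [179.96  -0.   -88.29] w 46.3 F 39.5 cf [-0.4 -0.3 -4.4]
 call0 ->(658.5, 75, 110, -88.5): [-0.034,-0.030,-0.001,0.002] rows>=0.5
 call1 ->(658.5, 75, 32, -88.5): [0.000,0.000,0.156,-0.000] rows>=1.9
 call1 ->(658.5, 75, 28, -88.5): [0.000,0.000,0.164,-0.000] rows>=2.0
```

Call:
play_rows --rows '[[[1,-0.02,-0.018,0.03,0],[1,-0.035,-0.031,0.06,0],[1,-0.035,-0.031,0.09,0],[1,-0.035,-0.031,0.11,0],[1,-0.035,-0.031,0.12,0],[1,-0.035,-0.031,0.125,0],[1,-0.035,-0.031,0.13,0],[1,-0.035,-0.031,0.13,0]]]'

```text
time_s: 5.48
tcp_pos: [0.6585, 0.0727, 0.0454]
eef_rot: [-180.0, 0.0, -88.5]
contact_force: [-0.6, -0.2, -4.1]
gripper_width: 0.046
gripper_force: 39.5
```

Run:
```python
from h import *
plan([(658.5,75,32,-88.5),(658.5,75,28,-88.5)])
```

```text
t 5.48 tcp [658.5  72.7  45.4] rot [-1.7998e+02  1.0000e-02 -8.8500e+01] w 46.0 F 39.5 cf [-0.6 -0.2 -4.1]
 call0 ->(658.5, 75, 32, -88.5): [-0.005,-0.000,0.027,-0.000] rows>=0.3
 call0 ->(658.5, 75, 28, -88.5): [-0.005,-0.000,0.035,-0.000] rows>=0.4
```

Call:
play_rows --rows '[[[1,-0.004,0,0.01,0],[1,-0.004,0,0.018,0],[1,-0.004,0,0.024,0],[1,-0.004,0,0.029,0],[1,-0.004,0,0.032,0],[1,-0.004,0,0.034,0],[1,-0.004,0,0.036,0],[1,-0.004,0,0.036,0]]]'

```text
time_s: 6.15
tcp_pos: [0.6583, 0.075, 0.0277]
eef_rot: [-180.0, -0.0, -88.5]
contact_force: [-3.0, 0.2, 1.2]
gripper_width: 0.0463
gripper_force: 39.5
```

Call:
play_rows --rows '[[[1,0,0,0,0],[0,0,0,0,0],[0,0,0,0,0],[0,0,0,0,0],[0,0,0,0,0],[0,0,0,0,0],[0,0,0,0,0],[0,0,0,0,0]]]'

```text
time_s: 6.82
tcp_pos: [0.6585, 0.0751, 0.027]
eef_rot: [-180.0, 0.0, -88.5]
contact_force: [0.1, 0.6, -0.4]
gripper_width: 0.0855
gripper_force: 0.0
```

Run:
```python
from h import *
plan([(658.5,75,110,-88.5),(467,89.4,110,180)],[(467,89.4,110,180),(467,89.4,13.5,180)])
```

```text
t 6.82 tcp [658.5  75.1  27. ] rot [-180.      0.    -88.48] w 85.5 F 0.0 cf [ 0.1  0.6 -0.4]
 call0 ->(658.5, 75, 110, -88.5): [0.000,-0.000,-0.166,0.000] rows>=2.0
 call0 ->(467, 89.4, 110, 180): [-0.039,0.382,-0.166,1.065] rows>=12.8
 call1 ->(467, 89.4, 110, 180): [0.000,0.000,-0.000,0.000] rows>=0.0
 call1 ->(467, 89.4, 13.5, 180): [0.000,0.000,0.193,0.000] rows>=2.3
```

Call:
play_rows --rows '[[[0,0,0,-0.06,0],[0,0,0,-0.13,0],[0,0,0,-0.166,0.08],[0,-0.006,0.06,-0.166,0.16],[0,-0.012,0.12,-0.166,0.24],[0,-0.018,0.18,-0.166,0.32],[0,-0.024,0.24,-0.166,0.4],[0,-0.03,0.3,-0.166,0.48]]]'

```text
time_s: 7.48
tcp_pos: [0.5067, 0.0859, 0.11]
eef_rot: [-180.0, 0.0, -130.1]
contact_force: [-0.4, 1.0, -0.2]
gripper_width: 0.0875
gripper_force: 0.0
```

Run:
```python
from h import *
plan([(467,89.4,110,180)])
```

```text
t 7.48 tcp [506.7  85.9 110. ] rot [-1.8000e+02  1.0000e-02 -1.3009e+02] w 87.5 F 0.0 cf [-0.4  1.  -0.2]
 call0 ->(467, 89.4, 110, 180): [0.046,0.065,0.000,0.581] rows>=7.0
```

Call:
play_rows --rows '[[[0,0.02,0.03,0,0.08],[0,0.046,0.065,0,0.16],[0,0.046,0.065,0,0.24],[0,0.046,0.065,0,0.32],[0,0.046,0.065,0,0.4],[0,0.046,0.065,0,0.48],[0,0.046,0.065,0.01,0.56],[0,0.046,0.065,0.04,0.58]]]'

```text
time_s: 8.15
tcp_pos: [0.4698, 0.09, 0.0917]
eef_rot: [179.9, 0.2, -180.0]
contact_force: [0.4, -0.1, 0.4]
gripper_width: 0.0876
gripper_force: 0.0
```

Run:
```python
from h import *
I=r.capture("side"); cv2.imwrite("pics/s2.png",I[:,:,::-1])
plan([(467,89.4,14,180)])
```

```text
t 8.20 tcp [467.6  89.   88.1] rot [ 1.7999e+02 -6.0000e-02 -1.7989e+02] w 87.6 F 0.0 cf [-1.9  0.4 -3.6]
 call0 ->(467, 89.4, 14, 180): [0.001,0.001,0.148,0.001] rows>=1.8
```

View pics/s2.png

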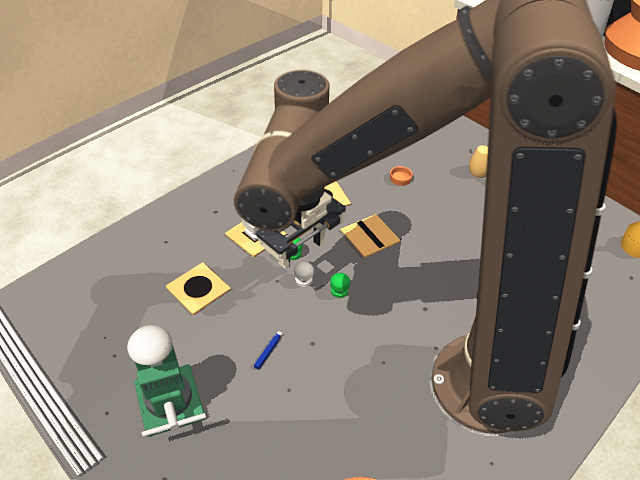

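The open gripper straddles the dome at (304,273), and the greens are clear of the fingers. The mallet stands at (482,162), undisturbed. Descending.

Call:
play_rows --rows '[[[0,0,0,0.04,0],[0,0,0,0.08,0],[0,0,0,0.11,0],[0,0,0,0.13,0],[0,0,0,0.142,0],[0,0,0,0.15,0],[0,0,0,0.15,0],[0,0,0,0.15,0]]]'

```text
time_s: 8.87
tcp_pos: [0.4686, 0.0893, 0.0154]
eef_rot: [180.0, 0.0, -179.6]
contact_force: [-0.6, -0.4, -0.2]
gripper_width: 0.0875
gripper_force: 0.0
```

Call:
play_rows --rows '[[[1,0,0,0,0],[1,0,0,0,0],[1,0,0,0,0],[1,0,0,0,0],[1,0,0,0,0],[1,0,0,0,0],[1,0,0,0,0],[1,0,0,0,0]]]'

```text
time_s: 9.53
tcp_pos: [0.468, 0.0887, 0.0151]
eef_rot: [-180.0, -0.0, -179.6]
contact_force: [-0.7, -3.2, 3.8]
gripper_width: 0.0449
gripper_force: 40.0
```

Call:
play_rows --rows '[[[1,0,0,0,0],[1,0,0,0,0],[1,0,0,0,0],[1,0,0,0,0],[1,0,0,-0.004,0],[1,0,0,-0.008,0],[1,0,0,-0.012,0],[1,0,0,-0.016,0]]]'

```text
time_s: 10.2
tcp_pos: [0.4683, 0.0894, 0.023]
eef_rot: [180.0, -0.0, -179.6]
contact_force: [0.4, -0.1, -4.4]
gripper_width: 0.0449
gripper_force: 40.0
```

Run:
```python
from h import *
plan([(467,89.4,110,180),(642,-148,110,180)],[(642,-148,22,180)])
```

```text
t 10.20 tcp [468.3  89.4  23. ] rot [ 1.7999e+02 -1.0000e-02 -1.7958e+02] w 44.9 F 40.0 cf [ 0.4 -0.1 -4.4]
 call0 ->(467, 89.4, 110, 180): [0.003,0.000,-0.174,0.005] rows>=2.1
 call0 ->(642, -148, 110, 180): [-0.344,-0.477,-0.174,0.005] rows>=7.4
 call1 ->(642, -148, 22, 180): [0.000,0.000,0.176,0.000] rows>=2.1
```

Call:
play_rows --rows '[[[1,0,0,-0.04,0],[1,0,0,-0.09,0],[1,-0.01,-0.014,-0.14,0],[1,-0.035,-0.049,-0.174,0],[1,-0.075,-0.104,-0.174,0],[1,-0.115,-0.159,-0.174,0],[1,-0.155,-0.215,-0.174,0],[1,-0.195,-0.27,-0.174,0]]]'

```text
time_s: 10.87
tcp_pos: [0.5674, -0.0463, 0.1102]
eef_rot: [180.0, 0.0, -179.6]
contact_force: [1.1, 0.9, -4.3]
gripper_width: 0.0449
gripper_force: 40.0
```

Call:
play_rows --rows '[[[1,-0.04,-0.055,0,0],[1,-0.08,-0.11,0,0],[1,-0.115,-0.16,0,0],[1,-0.14,-0.195,0.02,0],[1,-0.15,-0.207,0.06,0],[1,-0.15,-0.207,0.09,0],[1,-0.15,-0.207,0.11,0],[1,-0.15,-0.207,0.12,0]]]'

```text
time_s: 11.53
tcp_pos: [0.6411, -0.148, 0.0478]
eef_rot: [180.0, -0.2, -179.6]
contact_force: [0.4, -0.1, -4.4]
gripper_width: 0.0444
gripper_force: 40.0
```

Run:
```python
from h import *
I=r.capture("side"); cv2.imwrite("pics/s3.png",cv2.resize(I[130:280,200:440,::-1],None,fx=3,fy=3,interpolation=2))
plan([(642,-148,26,180),(642,-148,23,180)])
```

```text
t 11.58 tcp [ 641.2 -147.8   47.8] rot [ 179.99   -0.19 -179.59] w 44.4 F 40.0 cf [-0.5 -0.5 -5.8]
 call0 ->(642, -148, 26, 180): [-0.002,-0.000,0.044,0.005] rows>=0.5
 call0 ->(642, -148, 23, 180): [-0.002,-0.000,0.050,0.005] rows>=0.6
```

View pics/s3.png

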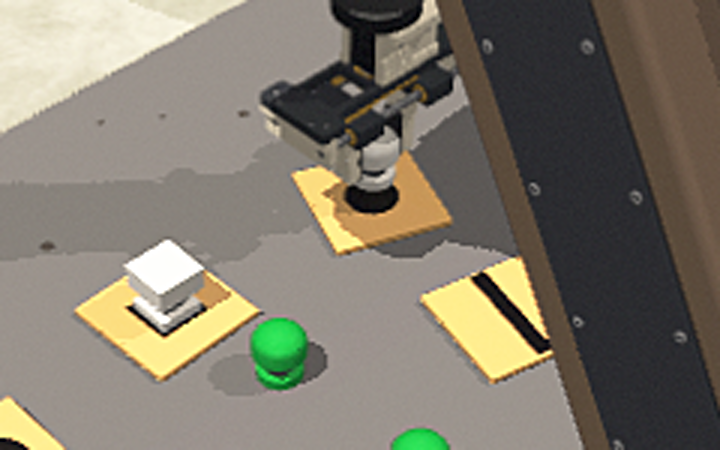

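The dome hangs upright over its disc, at crop (372,190), and the square stake stands centred on its pad. Lowering and releasing.

Call:
play_rows --rows '[[[1,-0.001,0,0.012,0],[1,-0.001,0,0.023,0],[1,-0.001,0,0.032,0],[1,-0.001,0,0.04,0],[1,-0.001,0,0.045,0],[1,-0.001,0,0.049,0],[1,-0.001,0,0.051,0],[1,-0.001,0,0.051,0]]]'

```text
time_s: 12.25
tcp_pos: [0.643, -0.1481, 0.0244]
eef_rot: [-180.0, -0.0, -179.6]
contact_force: [-0.2, -1.0, -4.8]
gripper_width: 0.0448
gripper_force: 40.0
```

Call:
play_rows --rows '[[[1,0,0,0,0],[0,0,0,0,0],[0,0,0,0,0],[0,0,0,0,0],[0,0,0,0,0],[0,0,0,0,0],[0,0,0,0,0],[0,0,0,0,0]]]'

```text
time_s: 12.92
tcp_pos: [0.6432, -0.1481, 0.0247]
eef_rot: [-180.0, 0.0, -179.6]
contact_force: [0.4, -0.4, 0.1]
gripper_width: 0.0846
gripper_force: 0.0
```

Run:
```python
from h import *
plan([(642,-148,110,180),(551,-356.5,110,180)],[(551,-356.5,4,180)])
```

```text
t 12.92 tcp [ 643.2 -148.1   24.7] rot [-1.8000e+02  2.0000e-02 -1.7958e+02] w 84.6 F 0.0 cf [ 0.4 -0.4  0.1]
 call0 ->(642, -148, 110, 180): [0.002,0.000,-0.171,0.005] rows>=2.0
 call0 ->(551, -356.5, 110, 180): [0.187,-0.415,-0.171,0.005] rows>=5.8
 call1 ->(551, -356.5, 4, 180): [0.000,0.000,0.212,0.000] rows>=2.5
```

Call:
play_rows --rows '[[[0,0,0,-0.06,0],[0,0,0,-0.13,0],[0,0.01,-0.02,-0.17,0],[0,0.04,-0.09,-0.17,0],[0,0.07,-0.155,-0.17,0],[0,0.1,-0.22,-0.17,0],[0,0.13,-0.29,-0.17,0],[0,0.16,-0.355,-0.17,0]]]'

```text
time_s: 13.58
tcp_pos: [0.5636, -0.3276, 0.1098]
eef_rot: [-180.0, 0.0, -179.6]
contact_force: [0.6, -0.4, 0.4]
gripper_width: 0.0875
gripper_force: 0.0
```

Call:
play_rows --rows '[[[0,0.026,-0.06,0,0],[0,0.026,-0.06,0.04,0],[0,0.026,-0.06,0.07,0],[0,0.026,-0.06,0.1,0],[0,0.026,-0.06,0.11,0],[0,0.026,-0.06,0.11,0],[0,0.026,-0.06,0.11,0],[0,0.026,-0.06,0.11,0]]]'

```text
time_s: 14.25
tcp_pos: [0.5524, -0.3563, 0.0556]
eef_rot: [-180.0, 0.1, -179.5]
contact_force: [-0.4, -0.3, -0.5]
gripper_width: 0.0873
gripper_force: 0.0
```

Run:
```python
from h import *
I=r.capture("side"); J=r.capture("top"); cv2.imwrite("pics/s4.png",cv2.resize(np.vstack([I[130:230,310:510,::-1],J[150:250,310:510,::-1]]),None,fx=3,fy=3,interpolation=2))
plan([(551,-356.5,4,180)])
```

```text
t 14.35 tcp [ 552.3 -356.3   55.7] rot [-1.7996e+02  9.0000e-02 -1.7955e+02] w 87.1 F 0.0 cf [-0.6  0.6  1.1]
 call0 ->(551, -356.5, 4, 180): [0.003,-0.000,0.103,0.005] rows>=1.2
```

View pics/s4.png

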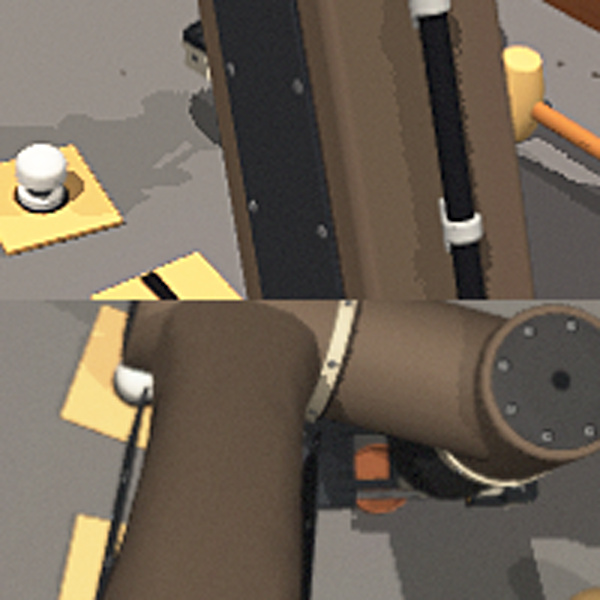

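The top half shows the dome upright on its disc. The bottom half shows the dish between the open fingers. Descending slowly.

Call:
play_rows --rows '[[[0,0.002,0,0.02,0],[0,0.002,0,0.04,0],[0,0.002,0,0.06,0],[0,0.002,0,0.075,0],[0,0.002,0,0.088,0],[0,0.002,0,0.096,0],[0,0.002,0,0.102,0],[0,0.002,0,0.102,0]]]'

```text
time_s: 15.02
tcp_pos: [0.5503, -0.3561, 0.0027]
eef_rot: [180.0, -0.1, -179.6]
contact_force: [-0.4, -0.1, 0.1]
gripper_width: 0.0877
gripper_force: 0.0
```

Call:
play_rows --rows '[[[1,0,0,0,0],[1,0,0,0,0],[1,0,0,0,0],[1,0,0,0,0],[1,0,0,0,0],[1,0,0,0,0],[1,0,0,0,0],[1,0,0,0,0]]]' --squeeze 20

```text
time_s: 15.68
tcp_pos: [0.5509, -0.3564, 0.004]
eef_rot: [-180.0, 0.0, -179.6]
contact_force: [-0.2, 0.0, 3.3]
gripper_width: 0.0598
gripper_force: 20.0
```

Call:
play_rows --rows '[[[1,0,0,0,0],[1,0,0,0,0],[1,0,0,0,0],[1,0,0,0,0],[1,0,0,-0.004,0],[1,0,0,-0.008,0],[1,0,0,-0.012,0],[1,0,0,-0.016,0]]]'

```text
time_s: 16.35
tcp_pos: [0.5503, -0.3561, 0.0113]
eef_rot: [180.0, -0.0, -179.6]
contact_force: [0.4, 0.3, -0.8]
gripper_width: 0.0598
gripper_force: 20.0
```

Run:
```python
from h import *
plan([(551,-356.5,110,180),(617,285,110,180)],[(617,285,15,180)])
```

```text
t 16.35 tcp [ 550.3 -356.1   11.3] rot [ 1.7998e+02 -4.0000e-02 -1.7959e+02] w 59.8 F 20.0 cf [ 0.4  0.3 -0.8]
 call0 ->(551, -356.5, 110, 180): [-0.001,-0.001,-0.197,0.005] rows>=2.4
 call0 ->(617, 285, 110, 180): [-0.143,1.281,-0.197,0.005] rows>=15.6
 call1 ->(617, 285, 15, 180): [0.000,0.000,0.190,0.000] rows>=2.3
```

Call:
play_rows --rows '[[[1,0,0,-0.04,0],[1,0,0,-0.09,0],[1,0,0.01,-0.14,0],[1,-0.004,0.04,-0.18,0],[1,-0.011,0.1,-0.197,0],[1,-0.02,0.175,-0.197,0],[1,-0.028,0.25,-0.197,0],[1,-0.036,0.325,-0.197,0]]]'

```text
time_s: 17.02
tcp_pos: [0.5672, -0.1923, 0.1104]
eef_rot: [180.0, 0.0, -179.6]
contact_force: [0.6, -0.1, -0.7]
gripper_width: 0.0596
gripper_force: 20.0
```

Call:
play_rows --rows '[[[1,-0.008,0.08,0,0],[1,-0.017,0.16,0,0],[1,-0.026,0.24,0,0],[1,-0.035,0.32,0,0],[1,-0.044,0.4,0,0],[1,-0.053,0.48,0,0],[1,-0.062,0.56,0,0],[1,-0.071,0.64,0,0]]]'

```text
time_s: 17.68
tcp_pos: [0.6003, 0.1287, 0.1103]
eef_rot: [180.0, 0.0, -179.6]
contact_force: [1.2, -0.8, -1.0]
gripper_width: 0.0597
gripper_force: 20.0
```

Call:
play_rows --rows '[[[1,-0.008,0.08,0,0],[1,-0.017,0.16,0,0],[1,-0.025,0.225,0,0],[1,-0.031,0.275,0,0],[1,-0.035,0.31,0.03,0],[1,-0.035,0.31,0.07,0],[1,-0.035,0.31,0.11,0],[1,-0.035,0.31,0.13,0]]]'

```text
time_s: 18.35
tcp_pos: [0.6153, 0.2815, 0.0422]
eef_rot: [-179.9, -0.2, -179.6]
contact_force: [-0.6, 0.3, -2.1]
gripper_width: 0.0594
gripper_force: 20.0
```

Run:
```python
from h import *
plan([(617,285,18,180),(617,285,13,180)])
```

```text
t 18.35 tcp [615.3 281.5  42.2] rot [-179.9    -0.18 -179.57] w 59.4 F 20.0 cf [-0.6  0.3 -2.1]
 call0 ->(617, 285, 18, 180): [-0.003,0.007,0.048,0.005] rows>=0.6
 call0 ->(617, 285, 13, 180): [-0.003,0.007,0.058,0.005] rows>=0.7
```

Call:
play_rows --rows '[[[1,-0.002,0.006,0.015,0],[1,-0.002,0.006,0.028,0],[1,-0.002,0.006,0.038,0],[1,-0.002,0.006,0.045,0],[1,-0.002,0.006,0.05,0],[1,-0.002,0.006,0.054,0],[1,-0.002,0.006,0.054,0],[1,-0.002,0.006,0.054,0]]]'

```text
time_s: 19.02
tcp_pos: [0.6181, 0.2848, 0.0184]
eef_rot: [180.0, 0.0, -179.6]
contact_force: [-0.2, -0.1, -0.1]
gripper_width: 0.0597
gripper_force: 20.0
```

Run:
```python
from h import *
plan([(617,285,12,180)])
```

```text
t 19.02 tcp [618.1 284.8  18.4] rot [ 1.7998e+02  3.0000e-02 -1.7958e+02] w 59.7 F 20.0 cf [-0.2 -0.1 -0.1]
 call0 ->(617, 285, 12, 180): [0.002,0.000,0.013,0.005] rows>=0.2
```

Call:
play_rows --rows '[[[1,0.002,0,0.003,0],[1,0.002,0,0.006,0],[1,0.002,0,0.009,0],[1,0.002,0,0.012,0],[1,0.002,0,0.0135,0],[1,0.002,0,0.0135,0],[1,0.002,0,0.0135,0],[1,0.002,0,0.0135,0]]]'

```text
time_s: 19.68
tcp_pos: [0.6169, 0.2848, 0.012]
eef_rot: [180.0, 0.0, -179.6]
contact_force: [-3.1, 0.5, 5.6]
gripper_width: 0.0597
gripper_force: 20.0
```

Call:
play_rows --rows '[[[0,0,0,0,0],[0,0,0,0,0],[0,0,0,0,0],[0,0,0,0,0],[0,0,0,0,0],[0,0,0,0,0],[0,0,0,0,0],[0,0,0,0,0]]]'

```text
time_s: 20.35
tcp_pos: [0.6169, 0.2847, 0.0113]
eef_rot: [-180.0, -0.0, -179.6]
contact_force: [-0.4, -0.3, -0.1]
gripper_width: 0.0878
gripper_force: 0.0
```

Run:
```python
from h import *
plan([(617,285,110,-163),(374,278,110,-162),(374,278,40,-162)],[(374,278,2.5,-162)])
```

```text
t 20.35 tcp [616.9 284.7  11.3] rot [-180.     -0.   -179.58] w 87.8 F 0.0 cf [-0.4 -0.3 -0.1]
 call0 ->(617, 285, 110, -163): [-0.000,0.001,-0.197,-0.193] rows>=2.4
 call0 ->(374, 278, 110, -162): [0.486,-0.010,-0.197,-0.205] rows>=6.3
 call0 ->(374, 278, 40, -162): [0.486,-0.010,-0.057,-0.205] rows>=5.9
 call1 ->(374, 278, 2.5, -162): [0.000,0.000,0.075,0.000] rows>=0.9
```

Run:
```python
from h import *
print(r.get_state()["joints"].round(1))
plan([(617,285,110,180),(374,278,110,108)],[(374,278,2.5,108)])
print(cast("top",[(110,305),(140,262)],.1)*1000)
```

```text
[  41.2   31.8  -12.    -0.   -46.2 -130.8]
t 20.35 tcp [616.9 284.7  11.3] rot [-180.     -0.   -179.58] w 87.8 F 0.0 cf [-0.4 -0.3 -0.1]
 call0 ->(617, 285, 110, 180): [-0.000,0.001,-0.197,0.005] rows>=2.4
 call0 ->(374, 278, 110, 108): [0.486,-0.010,-0.197,0.843] rows>=10.1
 call1 ->(374, 278, 2.5, 108): [0.000,0.000,0.215,0.000] rows>=2.6
[[313.6997331  479.30434108]
 [419.97504066 403.10201499]]
```

Call:
play_rows --rows '[[[0,0,0,-0.05,0],[0,0,0,-0.11,0],[0,0,0,-0.17,-0.08],[0,0.06,-0.002,-0.197,-0.16],[0,0.13,-0.003,-0.197,-0.24],[0,0.2,-0.004,-0.197,-0.32],[0,0.27,-0.005,-0.197,-0.4],[0,0.34,-0.007,-0.197,-0.48]]]'

```text
time_s: 21.02
tcp_pos: [0.4455, 0.2797, 0.1099]
eef_rot: [180.0, 0.0, -138.0]
contact_force: [0.1, 1.3, 0.9]
gripper_width: 0.0876
gripper_force: 0.0
```

Run:
```python
from h import *
plan([(374,278,110,-72)])
```

```text
t 21.02 tcp [445.5 279.7 109.9] rot [ 1.7999e+02  3.0000e-02 -1.3801e+02] w 87.6 F 0.0 cf [0.1 1.3 0.9]
 call0 ->(374, 278, 110, -72): [0.109,0.093,-0.000,-0.768] rows>=9.2
```

Call:
play_rows --rows '[[[0,0.03,0.026,0,-0.08],[0,0.07,0.06,0,-0.16],[0,0.108,0.092,0,-0.24],[0,0.108,0.092,0,-0.32],[0,0.108,0.092,0,-0.4],[0,0.108,0.092,0,-0.48],[0,0.108,0.092,0,-0.56],[0,0.108,0.092,0,-0.64]]]'

```text
time_s: 21.68
tcp_pos: [0.3759, 0.2786, 0.1101]
eef_rot: [-180.0, 0.0, -83.0]
contact_force: [0.2, -0.1, 0.1]
gripper_width: 0.0876
gripper_force: 0.0
```

Call:
play_rows --rows '[[[0,0,0,0.03,-0.08],[0,0,0,0.06,-0.128],[0,0,0,0.09,-0.128],[0,0,0,0.11,-0.128],[0,0,0,0.12,-0.128],[0,0,0,0.12,-0.128],[0,0,0,0.12,-0.128],[0,0,0,0.12,-0.128]]]'

```text
time_s: 22.35
tcp_pos: [0.3763, 0.2789, 0.0505]
eef_rot: [-179.9, 0.0, -72.3]
contact_force: [-1.6, 0.1, 0.6]
gripper_width: 0.0876
gripper_force: 0.0
```

Run:
```python
from h import *
I=r.capture("side"); J=r.capture("top"); cv2.imwrite("pics/s5.png",cv2.resize(np.hstack([I[220:420,120:320,::-1],J[140:340,110:310,::-1]]),None,fx=2,fy=2,interpolation=2))
plan([(374,278,2.5,-72)])
```

```text
t 22.45 tcp [376.3 278.9  50.5] rot [-1.7994e+02  5.0000e-02 -7.2320e+01] w 87.9 F 0.0 cf [0.4 0.7 0.4]
 call0 ->(374, 278, 2.5, -72): [0.000,0.005,0.096,-0.004] rows>=1.2
```

View pics/s5.png

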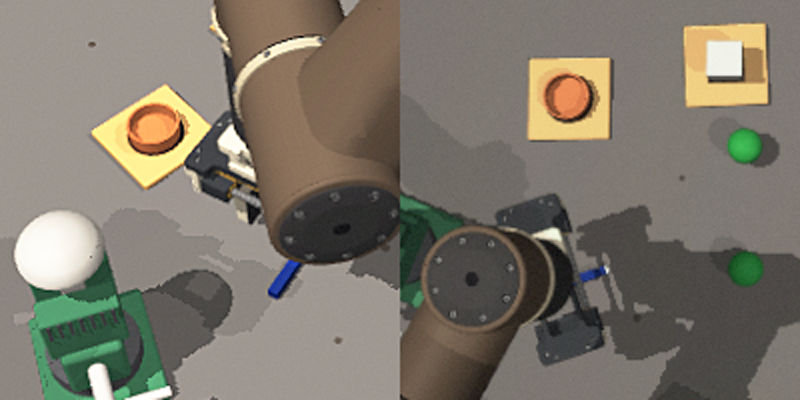

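The dish sits on its disc and the square stake on its square. The gripper straddles the punch, well clear of the vise. Descending.

Call:
play_rows --rows '[[[0,0,0.004,0.02,0],[0,0,0.004,0.04,0],[0,0,0.004,0.055,0],[0,0,0.004,0.07,0],[0,0,0.004,0.08,0],[0,0,0.004,0.088,0],[0,0,0.004,0.094,0],[0,0,0.004,0.094,0]]]'

```text
time_s: 23.12
tcp_pos: [0.374, 0.2777, 0.0023]
eef_rot: [180.0, -0.0, -72.3]
contact_force: [1.5, 0.1, -0.0]
gripper_width: 0.0876
gripper_force: 0.0
```

Call:
play_rows --rows '[[[1,0,0,0,0],[1,0,0,0,0],[1,0,0,0,0],[1,0,0,0,0],[1,0,0,0,0],[1,0,0,0,0],[1,0,0,0,0],[1,0,0,0,0]]]'

```text
time_s: 23.78
tcp_pos: [0.3741, 0.2779, 0.0029]
eef_rot: [-180.0, 0.0, -72.3]
contact_force: [0.3, -0.1, -0.3]
gripper_width: 0.0398
gripper_force: 0.0
```

Call:
play_rows --rows '[[[1,0,0,0,0],[1,0,0,0,0],[1,0,0,0,0],[1,0,0,0,0],[1,0,0,-0.004,0],[1,0,0,-0.008,0],[1,0,0,-0.012,0],[1,0,0,-0.016,0]]]' --squeeze 40

```text
time_s: 24.45
tcp_pos: [0.3741, 0.2778, 0.011]
eef_rot: [180.0, -0.0, -72.3]
contact_force: [-0.3, 0.2, -0.1]
gripper_width: 0.0111
gripper_force: 40.0
```

Run:
```python
from h import *
plan([(374,278,110,-72),(374,138,110,-72)],[(459,-131.5,110,-13.3)],[(459,-131.5,14,-13.3)])
```

```text
t 24.45 tcp [374.1 277.8  11. ] rot [180.    -0.   -72.32] w 11.1 F 40.0 cf [-0.3  0.2 -0.1]
 call0 ->(374, 278, 110, -72): [-0.000,0.000,-0.198,-0.004] rows>=2.4
 call0 ->(374, 138, 110, -72): [0.266,0.085,-0.198,-0.004] rows>=4.1
 call1 ->(459, -131.5, 110, -13.3): [0.565,0.005,-0.000,-0.683] rows>=8.2
 call2 ->(459, -131.5, 14, -13.3): [0.000,0.000,0.192,-0.000] rows>=2.3
```

Call:
play_rows --rows '[[[1,0,0,-0.03,0],[1,0,0,-0.07,0],[1,0,0,-0.12,0],[1,0.01,0.003,-0.17,0],[1,0.05,0.016,-0.198,0],[1,0.12,0.038,-0.198,0],[1,0.19,0.061,-0.198,0],[1,0.266,0.085,-0.198,0]]]'

```text
time_s: 25.12
tcp_pos: [0.3737, 0.1373, 0.1103]
eef_rot: [-179.9, 0.0, -72.2]
contact_force: [1.2, -0.4, -1.5]
gripper_width: 0.0116
gripper_force: 40.0
```

Run:
```python
from h import *
I=r.capture("side"); cv2.imwrite("pics/s6.png",cv2.resize(I[180:400,180:480,::-1],None,fx=2,fy=2,interpolation=2))
plan([(459,-131.5,110,-13.3)])
```

```text
t 25.17 tcp [371.1 131.  109.3] rot [ 1.7981e+02 -4.0000e-02 -7.2370e+01] w 11.1 F 40.0 cf [-4.  -8.2 -2.7]
 call0 ->(459, -131.5, 110, -13.3): [0.554,-0.009,-0.001,-0.687] rows>=8.3
```

View pics/s6.png

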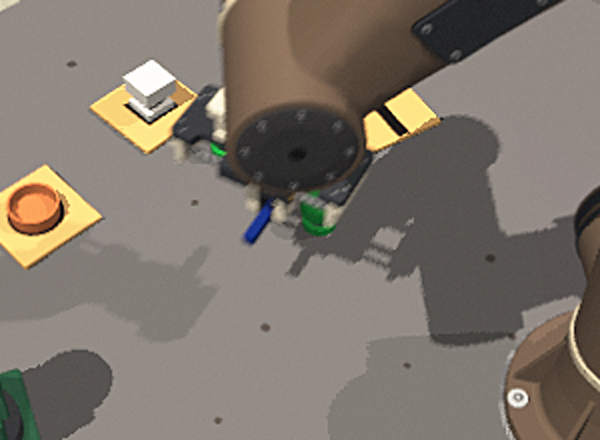

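The punch is held level, its blue end at crop (257,225), and the bench beneath is clear. Carrying it to the bar pad.

Call:
play_rows --rows '[[[1,0.06,0,0,-0.08],[1,0.13,0.001,0,-0.16],[1,0.2,0.002,0,-0.24],[1,0.27,0.002,0,-0.32],[1,0.34,0.003,0,-0.4],[1,0.41,0.004,0,-0.48],[1,0.47,0.004,0,-0.56],[1,0.52,0.005,0,-0.63]]]'

```text
time_s: 25.83
tcp_pos: [0.4493, -0.1057, 0.1102]
eef_rot: [-180.0, -0.0, -25.5]
contact_force: [0.8, 1.2, -0.0]
gripper_width: 0.0116
gripper_force: 40.0
```

Call:
play_rows --rows '[[[1,0.015,-0.01,0,-0.03],[1,0.025,-0.02,0,-0.05],[1,0.03,-0.025,0.03,-0.05],[1,0.03,-0.025,0.07,-0.05],[1,0.03,-0.025,0.1,-0.05],[1,0.03,-0.025,0.12,-0.05],[1,0.03,-0.025,0.13,-0.05],[1,0.03,-0.025,0.13,-0.05]]]'

```text
time_s: 26.5
tcp_pos: [0.4672, -0.0994, 0.044]
eef_rot: [179.9, 0.1, -21.5]
contact_force: [0.3, 0.5, -0.1]
gripper_width: 0.0116
gripper_force: 40.0
```

Run:
```python
from h import *
I=r.capture("side"); J=r.capture("top"); cv2.imwrite("pics/s7.png",cv2.resize(np.hstack([I[170:290,310:450,::-1],J[190:310,280:420,::-1]]),None,fx=2.8,fy=2.8,interpolation=2))
plan([(459,-131.5,20,-13.3)])
meas("side",masks("side",I)["blue"],(330,200,420,290),.05,"punch")
```

```text
t 26.60 tcp [468.3 -99.3  45.3] rot [-1.800e+02 -2.000e-02 -2.151e+01] w 11.3 F 40.0 cf [ 0.2 -0.5 -0.6]
 call0 ->(459, -131.5, 20, -13.3): [0.006,0.067,0.051,-0.095] rows>=1.1
side punch px(364,233) rect(448.4,-91.5) 65.3x16.5 long@-20.9 circ(447.6,-93.7) A85
```

View pics/s7.png

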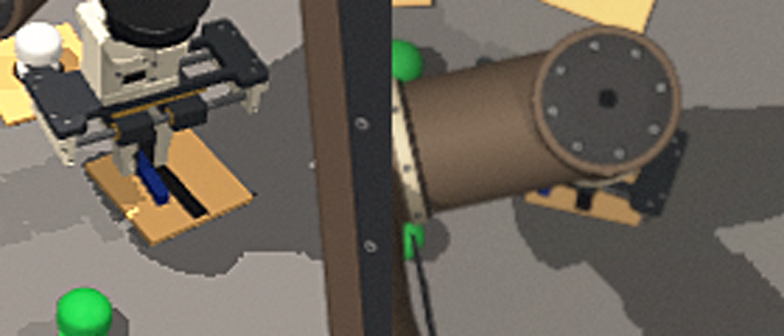

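The blue punch is about 35 mm off the bar, at crop (150,180), and needs a shift and a small turn.

Call:
play_rows --rows '[[[1,0.002,0.02,0,-0.04],[1,0.004,0.04,0,-0.08],[1,0.006,0.06,0.01,-0.095],[1,0.006,0.067,0.025,-0.095],[1,0.006,0.067,0.038,-0.095],[1,0.006,0.067,0.047,-0.095],[1,0.006,0.067,0.05,-0.095],[1,0.006,0.067,0.05,-0.095]]]'

```text
time_s: 27.27
tcp_pos: [0.4583, -0.1313, 0.0194]
eef_rot: [180.0, 0.1, -13.4]
contact_force: [-0.2, -0.1, -0.7]
gripper_width: 0.0114
gripper_force: 40.0
```

Run:
```python
from h import *
I=r.capture("side"); cv2.imwrite("pics/s8.png",cv2.resize(I[170:290,310:450,::-1],None,fx=4,fy=4,interpolation=2))
plan([(459,-131.5,11,-13.3)])
```

```text
t 27.32 tcp [ 458.6 -131.3   19.7] rot [ 1.7998e+02  3.0000e-02 -1.3340e+01] w 11.5 F 40.0 cf [-0.   0.7 -0.4]
 call0 ->(459, -131.5, 11, -13.3): [0.001,0.000,0.017,-0.000] rows>=0.2
```

View pics/s8.png

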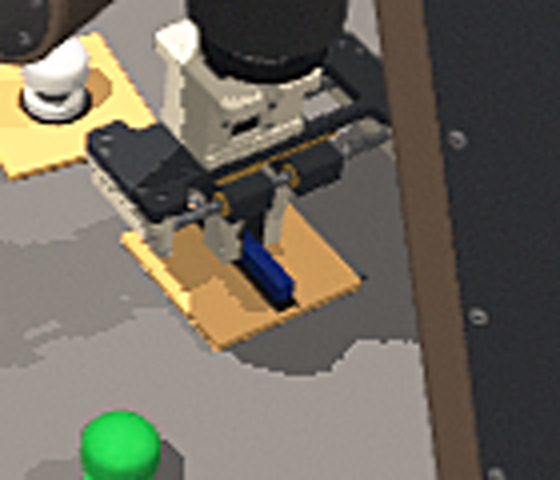

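The punch lies along the bar, about 8 mm above it. Lowering and releasing.

Call:
play_rows --rows '[[[1,0,0,0.004,0],[1,0,0,0.007,0],[1,0,0,0.01,0],[1,0,0,0.013,0],[1,0,0,0.016,0],[1,0,0,0.0165,0],[1,0,0,0.0165,0],[1,0,0,0.0165,0]]]'

```text
time_s: 27.98
tcp_pos: [0.4585, -0.1316, 0.0116]
eef_rot: [180.0, -0.0, -13.3]
contact_force: [0.0, -0.7, -0.6]
gripper_width: 0.0115
gripper_force: 40.0
```

Call:
play_rows --rows '[[[0,0,0,0,0],[0,0,0,0,0],[0,0,0,0,0],[0,0,0,0,0],[0,0,0,0,0],[0,0,0,0,0],[0,0,0,0,0],[0,0,0,0,0]]]'

```text
time_s: 28.65
tcp_pos: [0.4585, -0.1315, 0.0116]
eef_rot: [-180.0, -0.0, -13.3]
contact_force: [-0.7, 0.2, 0.5]
gripper_width: 0.0592
gripper_force: 0.0
```

Call:
play_rows --rows '[[[0,0,0,-0.02,0],[0,0,0,-0.06,0],[0,0,0,-0.13,0],[0,0,0,-0.2,0],[0,0,0,-0.27,0],[0,0,0,-0.3,0],[0,0,0,-0.3,0],[0,0,0,-0.3,0]]]'

```text
time_s: 29.32
tcp_pos: [0.459, -0.1314, 0.1627]
eef_rot: [-179.9, -0.1, -13.4]
contact_force: [0.5, 0.3, -0.1]
gripper_width: 0.0877
gripper_force: 0.0
```

Run:
```python
from h import *
plan([(450,-400,190,-13.3)])
```

```text
t 29.32 tcp [ 459.  -131.4  162.7] rot [-1.7993e+02 -1.4000e-01 -1.3360e+01] w 87.7 F 0.0 cf [ 0.5  0.3 -0.1]
 call0 ->(450, -400, 190, -13.3): [0.107,0.527,-0.055,-0.001] rows>=6.5
```

Call:
play_rows --rows '[[[0,0.01,0.06,-0.055,0],[0,0.025,0.13,-0.055,0],[0,0.04,0.21,-0.055,0],[0,0.055,0.28,-0.055,0],[0,0.07,0.35,-0.055,0],[0,0.085,0.42,-0.055,0],[0,0.1,0.48,-0.055,0],[0,0.107,0.52,-0.055,0]]]'

```text
time_s: 29.98
tcp_pos: [0.4495, -0.3993, 0.1869]
eef_rot: [-180.0, 0.2, -13.4]
contact_force: [-0.4, -0.1, -0.3]
gripper_width: 0.0879
gripper_force: 0.0
```

Call:
play_rows --rows '[[[0,0,0,0,0],[0,0,0,0,0],[0,0,0,0,0],[0,0,0,0,0],[0,0,0,0,0],[0,0,0,0,0],[0,0,0,0,0],[0,0,0,0,0]]]'

```text
time_s: 30.65
tcp_pos: [0.4507, -0.3965, 0.1894]
eef_rot: [180.0, -0.0, -13.3]
contact_force: [-0.1, -0.3, 0.4]
gripper_width: 0.0878
gripper_force: 0.0
```

Run:
```python
from h import *
T=r.capture("top");S=r.capture("side"); mt,ms=masks("top",T),masks("side",S)
cv2.imwrite("pics/t9.png",cv2.resize(T[130:300,160:430,::-1],None,fx=2.9,fy=2.9,interpolation=2))
cv2.imwrite("pics/s9.png",S[:,:,::-1])
meas("top",mt["cop"],(172,165,218,213),.028,"dish 616.6 285.4")
meas("top",mt["white"],(328,148,386,206),.044,"dome 642 -148")
meas("top",mt["white"],(248,148,298,196),.058,"square 658.5 75 ")
for c,m,w in(("top",mt,(325,218,380,274)),("side",ms,(338,205,402,262))):
    meas(c,m["blue"],w,.018,"punch 458.5 -131.5"); meas(c,m["blue"]|m["white"],w,.018,"punch+tip")
```

```text
top dish 616.6 285.4 px(194,188) rect(615.6,284.0) 59.0x58.7 long@89.0 circ(616.1,283.8) A378
top dome 642 -148 px(356,174) rect(644.2,-146.1) 39.9x39.2 long@-1.5 circ(642.9,-146.1) A180
top square 658.5 75  px(272,169) rect(656.7,74.5) 44.0x42.0 long@89.0 circ(656.7,73.4) A261
top punch 458.5 -131.5 px(351,247) rect(455.2,-129.8) 92.6x11.9 long@-13.4 circ(455.6,-128.1) A123
top punch+tip px(351,245) rect(458.5,-130.6) 99.5x11.9 long@-13.4 circ(458.2,-132.1) A131
side punch 458.5 -131.5 px(371,233) rect(455.0,-128.3) 99.7x16.5 long@-14.2 circ(455.4,-126.7) A152
side punch+tip px(381,256) rect(393.9,-90.4) 62.2x45.8 long@46.7 circ(395.3,-91.3) A82
side punch+tip px(397,249) rect(376.7,-137.6) 55.9x22.1 long@-49.3 circ(376.6,-137.7) A34
side punch+tip px(348,250) rect(462.1,-41.5) 111.9x38.7 long@-12.3 circ(458.2,-59.3) A150
side punch+tip px(369,232) rect(457.9,-129.1) 105.8x16.5 long@-14.2 circ(457.9,-129.3) A156
side punch+tip px(375,215) rect(493.1,-179.3) 146.4x86.2 long@37.2 circ(483.4,-165.8) A208
```

View pics/t9.png

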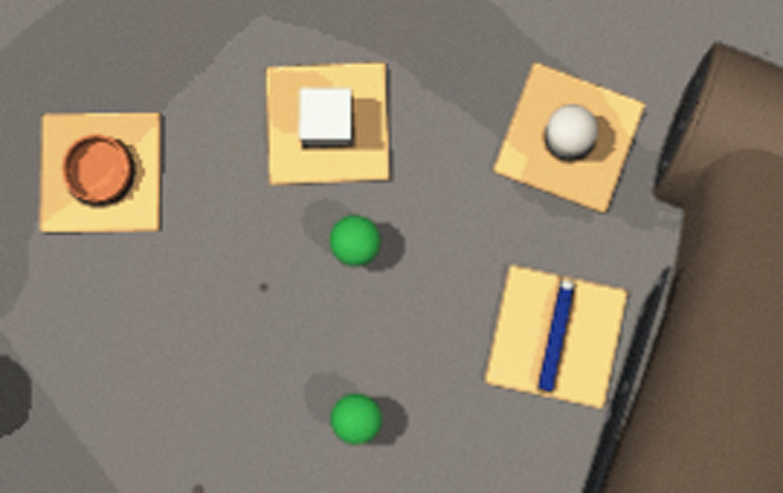

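All four are centred within about 2–3 mm and lined up: dish (98,170), square (326,117), dome (571,131) and punch (556,335). The arm is clear of everything, so I'm handing the job in.

```bash
python3 -c "
from plant import r
print(r.close_job())"
```

```text
the job is handed in; nothing more can be done
None
```

The job is handed in at about 31 s of the 104 s allowed: the dish, dome stake, square stake and punch are each on their own pad, about 3 mm or less off centre and lined up in the last pictures; the mallet and vise were not touched, and no verdict came back.

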